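Vent the air line and set the needle valve

ROBOT

A 7-joint arm with a two-finger parallel gripper is mounted at the origin on the work surface. World frame = base frame: x ahead of the robot, y to its left, z up, the work surface at z = 0. Lengths are in m, angles in rad, forces in N, time in s.
With the tool pointing down it reaches from about 0.425 to 0.925 m from the base axis. Payload 6.8 kg.
Tool frame: the origin (TCP) lies at the centre of the arm's flange, where the gripper is bolted on; the fingertips stand 173 mm ahead of it and the grasp point (between the pads) lies 155 mm ahead of it; z points along the fingers, y is the direction in which the jaws open and shut (so a half turn about z gives the same grasp; the last joint's range is limited). The gripper opens to 85 mm and grips with 20 to 120 N. Pads are 22 mm wide; open, the fingers measure 114 mm over their backs; the gripper's body (76 mm by 85 mm) begins 54 mm behind the grasp point. The pads swing forward as they close: fully open they stand 13 mm farther back than shut.
Start: joints at [-1.327, 0.477, 0.022, 1.555, -0.011, 1.109, -0.083], TCP at [0.233, 0.634, 0.405] pointing down, gripper open.
Joint ranges: [-2.96, 2.96], [-0.34, 2.1], [-1.41, 1.46], [0.24, 2.44], [-1.37, 4.51], [0.17, 1.92], [-2.96, 2.96]. Speed limits (rad/s): [2.39, 2.39, 3.14, 3.14, 3.14, 3.14, 3.14].

INTERFACE

Orientations are given as a rotation vector (axis times angle).
In Python, from bench import readout, grab_frame, camera_model, r gives the robot as it stands.
- The arm moves only by the tool apply_moves, never from a script. Its argument "deltas" is a list of rows, each an object with "xyz": the shift along the world's x, y, z in m, a list of three; "turn": the turn about the world's z in rad. In form: [{"xyz": [dx, dy, dz], "turn": turn}, ...]. A call has 1 to 12 rows; each row shifts and turns the commanded pose from where the row before left it; what a row does not reach is not made up. A row lasts 1/12 s, in which the tool goes at most 41.7 mm and 7.16 degrees, less where a joint would pass 70% of its speed; a pose out of reach is approached as far as the arm can. A call with a gripper value outside its range is refused whole. "claw" is the gripper's target within -1 to 1 (shut at 1, half-way at 0, fully open at -1), set as the call begins (left out, the last holds). The fingers move at their own pace and stop on an object; "squeeze" is the grip in N (left out, the last holds). Time passes only in rows, so rows that do not move let the fingers close. It gives the time, the measured TCP pose, the force and the opening at its end, in the units of the state.
- readout.get_obs(): the state, without advancing time (a new reading comes with each control period).
- grab_frame(name): name is "scene" or "top"; returns the picture (400x640x3 uint8, red, green, blue); there is no depth.
- camera_model(name): a dict with "intrinsics" (3x3 intrinsics, pixels), "R" (3x3) and "t" (3): a world point X has camera coordinates R X + t. Camera axes: x right, y down, z forward; pixel columns grow to the right and rows downward; lengths in m; the calibration is good to about 2 mm. A picture is of the moment at which its call begins. camera_model takes no time and is no camera call.
- r.hand_in(): hands the job in, once; it reports no verdict.
The state is a dict: "clock": time; "joints": joint angles; "qvel": joint speeds; "tau": joint torques, N m; "tcp_pos": TCP position; "orientation": TCP orientation; "contact_force": force on the tool from outside, world axes, zero at the start; "moment": the same for the moment, N m; "grip_width": finger opening in m.
Only numpy, scipy, OpenCV 4.12 (cv2) and the standard library are available. Lean on these libraries where they do the work, as an engineer would, in place of code of your own. Each camera call takes 0.05 s, during which the arm holds its last target.

TASK

Press the push button on the round vent unit fully down and let it come up again. Then turn the wing screw of the needle valve on the aluminium manifold clockwise (seen from above) until it seats, back it off a quarter turn, and hold it there: finish with the fingers still gripping the wing screw. Leave the round black tap on the manifold and everything else on the bench alone.

Things in the scene. Friction and masses are not known exactly. Their poses are not given: they have to be found in the camera images.
- manifold: aluminium bar 60 (x) x 200 (y) x 50 mm tall fixed on the bench, origin at the centre of its underside, z up; a round gauge sits in the middle of its -x face and a hose barb on its +y end. On its top stand two controls of steel and black plastic: the needle valve's wing screw at y = -60 mm and the round tap at y = +65 mm (both at x = 0)
- needle (a joint): angle of the needle valve's wing screw about its vertical axis, rad: 0 = seated (a hard stop; it cannot turn further clockwise), growing as it is turned anticlockwise seen from above (opening), to 4.5 at most. It starts between 0.9 and 2.2, stays where it is left (friction 0.05 N m) and does not rise or sink. Seated, the wings lie along the bar's length (the bar's y); a quarter turn open, they lie square across the bar
- needle_grip (a point): on the wing screw's axis, 91 mm above the bench, the height to grip: the wings are one flat upright two-lobed steel blade 40 mm long, 10 mm thick, from 72 to 102 mm above the bench, on a thin round stem 9 mm wide, above a fixed round gland 26 mm wide whose top is 62 mm above the bench. The point turns with the screw: its y axis runs along the 40 mm length, its x axis across the 10 mm thickness, z up
- tap_mark (a point): outer end of the white line on top of the round black plastic tap (32 mm wide, top 88 mm above the bench), 14 mm from the tap's axis, turning with it; the tap turns easily and is to be left alone
- vent: vent unit fixed on the bench: 90 x 90 x 12 mm aluminium foot with a grey round housing 68 mm wide, 60 mm tall, and a steel push button on its top; origin at the centre of its underside, z up
- vent_button (a joint): travel of the push button, m: 0 = up, 0.006 = fully down; a spring (about 1.5 N at first, 5 N fully down) brings it back up
- vent_button_top (a point): centre of the button's flat top, 28 mm wide, 82 mm above the bench when up, in a collar 44 mm wide whose rim is 72 mm above the bench; press straight down
- tip_box: white pipette-tip box 75 x 110 x 40 mm beyond the manifold, origin at the centre of its underside; a bystander, leave it where it stands
- beaker: clear plastic beaker, 60 mm wide, 65 mm tall, beyond the vent unit, origin at the centre of its underside; a bystander, leave it where it stands
- fitting: spare stepped brass fitting 28 mm wide, 30 mm tall, in front of the manifold, origin at the centre of its underside; a bystander, leave it where it stands
- vial: small glass jar with white cap, 32 mm wide, 55 mm tall, in front of the vent unit, origin at the centre of its underside; a bystander, leave it where it stands
- dish: round clear dish 64 mm wide, 16 mm tall, in front of the vent unit, origin at the centre of its underside; a bystander, leave it where it stands
There are look-alikes about, which are no part of the job. What is shaped like the vent but yellow is not meant. Leave any brown look-alike of the manifold alone.

How it is judged:
By the outcome, as a careful person would: the job done as asked, in the order asked, and still so for the second after the job is handed in, while the arm keeps its last pose, push and grip.
It also fails if it takes over 54 s, if anything falls off the work surface, if the arm or the gripper's body presses on something with over 40 N, if the wrist force passes 120 N, or if a joint passes its speed limit or range.

## Working session

There is one attempt and no reset: what is moved stays moved. The work goes in short steps, Python scripts to look and compute and a tool call to move; the robot and the scene stay as the last step left them, time stands still between calls to the robot, and variables do not carry over. Pictures are saved under pics/ and viewed, and the job is handed in when it is done.

Besides the shell and the picture viewer there is one more tool, called after "Emit:" as name([rows], argument=value, ...), one row to a line, values as JSON. apply_moves: Moves the arm, as the interface text tells. Its arguments: {"type":"object","properties":{"deltas":{"type":"array"},"claw":{"type":"number"},"squeeze":{"type":"number"}},"required":["deltas"]}

```bash
mkdir -p pics; ls; python3 - <<'E'
from bench import readout, grab_frame, camera_model, r
import cv2
o=readout.get_obs()
for k,v in o.items(): print(k,v)
for n in("scene","top"):
    cv2.imwrite(f"pics/{n}0.png",grab_frame(n)[:,:,::-1]); c=camera_model(n); print(n,c)
E
```

```text
pics
clock 0.0
joints [-1.32707898  0.47781473  0.02231014  1.55644091 -0.01148085  1.10931512
 -0.0830841 ]
qvel [-9.46868506e-04 -4.01411820e-04  6.48162774e-04 -9.50556413e-04
 -1.85788474e-03 -5.07357882e-05 -1.05082900e-04]
tau [ 8.00603743e-05 -5.96431446e+01  1.60795480e+00 -2.81200737e+01
  1.24143870e-02  9.22142935e-03  1.33849625e-05]
tcp_pos [0.23249264 0.63340581 0.40371951]
orientation [-5.49643349e-01 -3.09294947e+00  2.89185034e-03]
contact_force [-0.01347178 -0.26007175  0.21185029]
moment [ 0.01749282 -0.07384485  0.0656674 ]
grip_width 0.08548364945889297
scene {'intrinsics': array([[485.03918602,   0.        , 320.33021993],
       [  0.        , 485.03918602, 197.99903376],
       [  0.        ,   0.        ,   1.        ]]), 'R': array([[ 0.60709263,  0.79462933,  0.00166571],
       [ 0.63348685, -0.48271301, -0.60471692],
       [-0.47972174,  0.36817439, -0.79643874]]), 't': array([-0.30151735, -0.27581936,  1.31256595])}
top {'intrinsics': array([[378.18523831,   0.        , 319.54986225],
       [  0.        , 378.18523831, 199.97658976],
       [  0.        ,   0.        ,   1.        ]]), 'R': array([[ 0.01043205, -0.9999441 , -0.00172534],
       [-0.97531045, -0.00979439, -0.22062095],
       [ 0.22059172,  0.00398427, -0.9753581 ]]), 't': array([-0.00820694,  0.5296696 ,  0.94116463])}
```

View pics/scene0.png

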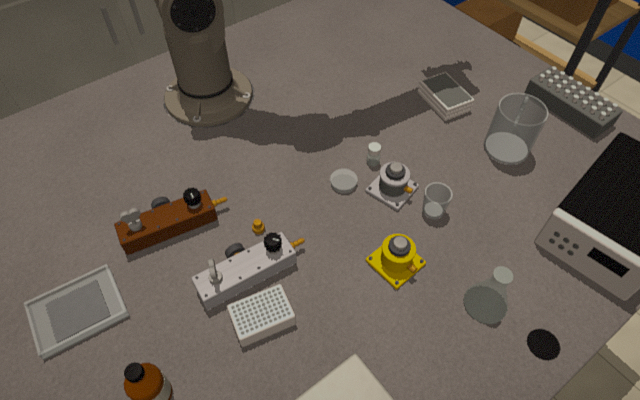

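View pics/top0.png

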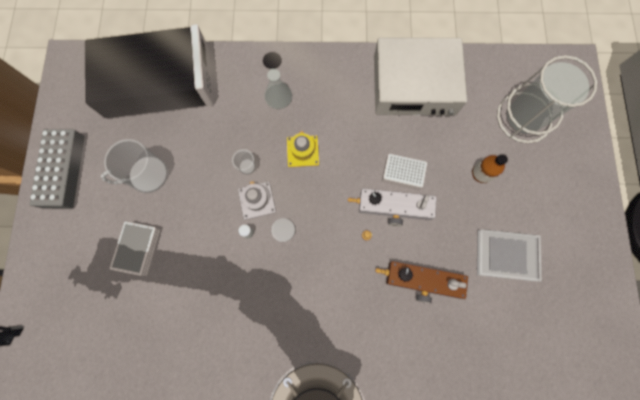

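The top view shows the aluminium manifold around (398,203), with the wing at about (422,202) and the tap at about (375,198). The grey vent is at about (256,198). The yellow and brown look-alikes are at (302,150) and (428,280).

```bash
python3 - <<'E'
import cv2,numpy as np
s=cv2.imread('pics/scene0.png');t=cv2.imread('pics/top0.png')
def crop(im,x,y,w,h,k): return cv2.resize(im[y:y+h,x:x+w],None,fx=k,fy=k,interpolation=cv2.INTER_CUBIC)
cv2.imwrite('pics/c1.png',crop(t,340,175,110,60,7))
cv2.imwrite('pics/c2.png',crop(s,185,225,120,85,6))
cv2.imwrite('pics/c3.png',np.hstack([crop(t,225,165,55,60,7),crop(s,355,150,65,70,6)]))
E
```

```text
(no output)
```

View pics/c1.png

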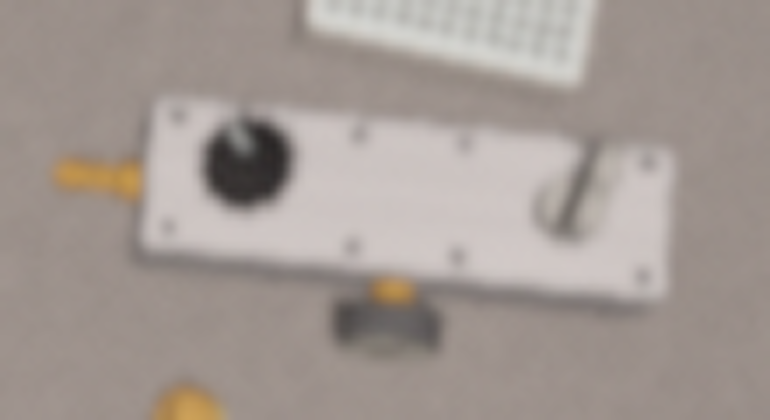

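View pics/c2.png

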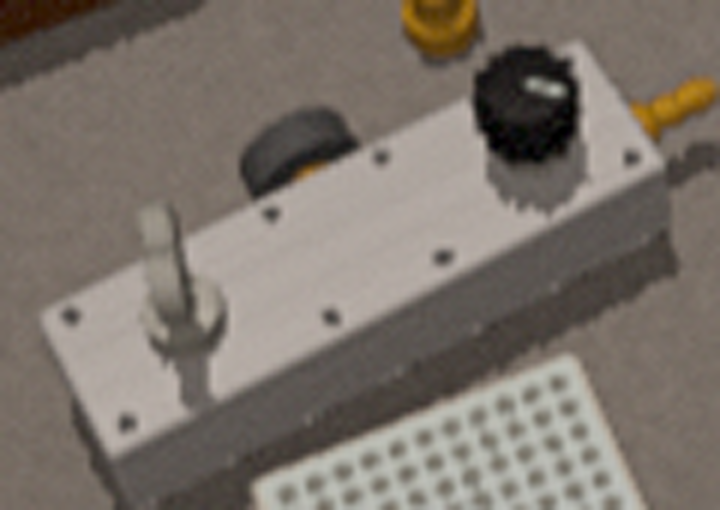

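View pics/c3.png

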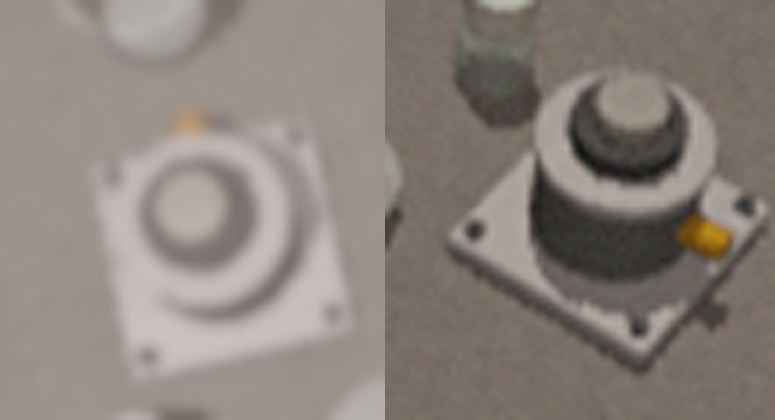

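```bash
cat > h.py <<'E'
import numpy as np,cv2
from bench import readout, grab_frame, camera_model, r
def ray(n,u,v,z):
    c=camera_model(n);K,R,t=c['intrinsics'],c['R'],c['t']
    d=R.T@np.linalg.solve(K,[u,v,1.]);o=-R.T@t
    return o+d*(z-o[2])/d[2]
def un(p,x0,y0,k): return ((p[0]+.5)/k-.5+x0,(p[1]+.5)/k-.5+y0)
def proj(n,X):
    c=camera_model(n);p=c['intrinsics']@(c['R']@np.array(X,float)+c['t']);return p[:2]/p[2]
def up(n,x,y,w,h,k,name):
    cv2.imwrite(name,cv2.resize(grab_frame(n)[y:y+h,x:x+w,::-1],None,fx=k,fy=k,interpolation=cv2.INTER_CUBIC))
E
python3 - <<'E'
from h import *
np.set_printoptions(precision=4,suppress=True)
A=np.array([ray('top',*un(p,340,175,7),.05) for p in[(157,97),(675,148),(667,300),(142,250)]])
B=np.array([ray('scene',*un(p,185,225,6),.05) for p in[(663,160),(117,460),(43,310),(580,40)]])
print(A,A.mean(0));print(B,B.mean(0))
for C in(A,B):
    print(np.linalg.norm(C-np.roll(C,-1,0),axis=1)); y=(C[0]+C[3]-C[1]-C[2]); yaw=np.arctan2(y[1],y[0])-np.pi/2; 
    e=np.array([np.cos(yaw+np.pi/2),np.sin(yaw+np.pi/2)]);m=C.mean(0)[:2];print('yaw',yaw,'needle',m-.06*e,'tap',m+.065*e)
print('tap',ray('top',*un((247,163),340,175,7),.086),ray('scene',*un((527,85),185,225,6),.088))
print('button',ray('top',*un((190,208),225,165,7),.082),ray('scene',*un((633-385,103),355,150,6),.082))
print('collar',ray('top',*un((198,213),225,165,7),.072),ray('scene',*un((628-385,127),355,150,6),.072))
print('wing top ends',ray('top',*un((597,143),340,175,7),.097),ray('top',*un((567,232),340,175,7),.097))
print('wing scene',ray('scene',*un((155,208),185,225,6),.102),ray('scene',*un((172,262),185,225,6),.102))
E
```

```text
[[ 0.5648 -0.1165  0.05  ]
 [ 0.5466 -0.3141  0.05  ]
 [ 0.4876 -0.3077  0.05  ]
 [ 0.5048 -0.11    0.05  ]] [ 0.526  -0.2121  0.05  ]
[[ 0.563  -0.1137  0.05  ]
 [ 0.5482 -0.3096  0.05  ]
 [ 0.4883 -0.303   0.05  ]
 [ 0.5074 -0.1086  0.05  ]] [ 0.5267 -0.2087  0.05  ]
[0.1985 0.0594 0.1985 0.0603]
yaw -0.08923282614131 needle [ 0.5206 -0.2718] tap [ 0.5317 -0.1473]
[0.1965 0.0602 0.1953 0.0558]
yaw -0.08660684450424205 needle [ 0.5215 -0.2685] tap [ 0.5324 -0.144 ]
tap [ 0.5307 -0.1452  0.086 ] [ 0.5333 -0.1442  0.088 ]
button [0.5379 0.1732 0.082 ] [0.5391 0.1738 0.082 ]
collar [0.5384 0.172  0.072 ] [0.5409 0.1714 0.072 ]
wing top ends [ 0.5369 -0.2712  0.097 ] [ 0.5037 -0.2587  0.097 ]
wing scene [ 0.5093 -0.2636  0.102 ] [ 0.5288 -0.2689  0.102 ]
```

Needle axis is about (0.520,-0.268), bar yaw about -0.088, and the needle open about 1.3 rad. The button is at (0.5385,0.1735). I'll press the button first, with the gripper shut.

Emit:
apply_moves([
  {"xyz": [0.017, -0.0255, 0], "turn": 0},
  {"xyz": [0.017, -0.0255, 0], "turn": 0},
  {"xyz": [0.017, -0.0255, 0], "turn": 0},
  {"xyz": [0.017, -0.0255, 0], "turn": 0},
  {"xyz": [0.017, -0.0255, 0], "turn": 0},
  {"xyz": [0.017, -0.0255, 0], "turn": 0},
  {"xyz": [0.017, -0.0255, 0], "turn": 0},
  {"xyz": [0.017, -0.0255, 0], "turn": 0},
  {"xyz": [0.017, -0.0255, 0], "turn": 0},
  {"xyz": [0.017, -0.0255, 0], "turn": 0},
  {"xyz": [0.017, -0.0255, 0], "turn": 0},
  {"xyz": [0.017, -0.0255, 0], "turn": 0},
], claw=1, squeeze=60)

```text
clock: 1.1
tcp_pos: [0.4371, 0.3262, 0.4045]
orientation: [-0.55, -3.093, 0.001]
contact_force: [0.5, 0.3, -0.5]
grip_width: -0.0
```

Emit:
apply_moves([
  {"xyz": [0.017, -0.0255, 0], "turn": 0},
  {"xyz": [0.017, -0.0255, 0], "turn": 0},
  {"xyz": [0.017, -0.0255, 0], "turn": 0},
  {"xyz": [0.017, -0.0255, 0], "turn": 0},
  {"xyz": [0.017, -0.0255, 0], "turn": 0},
  {"xyz": [0.017, -0.0255, 0], "turn": 0},
  {"xyz": [0, 0, 0], "turn": 0},
  {"xyz": [0, 0, 0], "turn": 0},
  {"xyz": [0, 0, 0], "turn": 0},
])

```text
clock: 1.85
tcp_pos: [0.5382, 0.1751, 0.4043]
orientation: [-0.549, -3.092, -0.0]
contact_force: [-0.5, 0.0, -0.0]
grip_width: -0.0
```

Emit:
apply_moves([
  {"xyz": [0, -0.001, -0.02], "turn": 0},
  {"xyz": [0, 0, -0.025], "turn": 0},
  {"xyz": [0, 0, -0.025], "turn": 0},
  {"xyz": [0, 0, -0.025], "turn": 0},
  {"xyz": [0, 0, -0.025], "turn": 0},
  {"xyz": [0, 0, -0.02], "turn": 0},
  {"xyz": [0, 0, 0], "turn": 0},
  {"xyz": [0, 0, 0], "turn": 0},
])

```text
clock: 2.52
tcp_pos: [0.5377, 0.1749, 0.2641]
orientation: [-0.546, -3.091, 0.001]
contact_force: [1.2, -0.2, 0.8]
grip_width: -0.0002
```

```bash
python3 - <<'E'
from h import *
up('scene',340,120,110,90,6,'pics/b1.png'); print(readout.get_obs()['tcp_pos'],readout.get_obs()['joints'])
E
```

```text
[0.53845498 0.17476956 0.26527483] [-0.57574058  0.47739169  0.19456591  1.94665268 -0.13426447  0.72964299
  0.91849883]
```

View pics/b1.png

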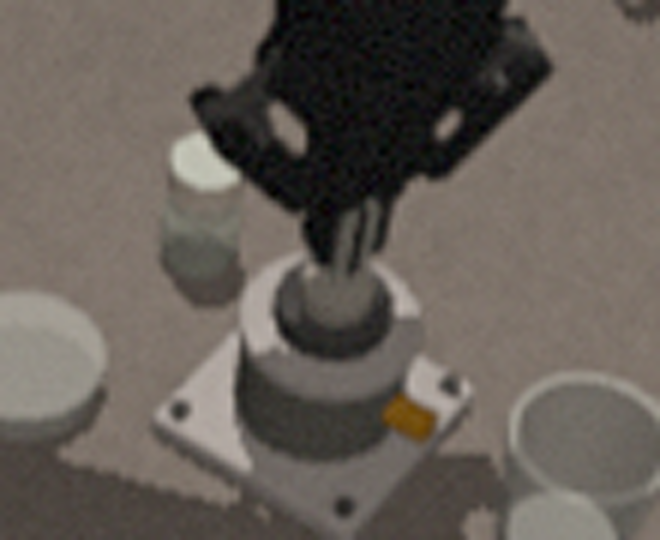

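The shut fingertips sit centred just above the button at crop (345,270). Now pressing slowly.

Emit:
apply_moves([
  {"xyz": [0, 0, -0.004], "turn": 0},
  {"xyz": [0, 0, -0.004], "turn": 0},
  {"xyz": [0, 0, -0.002], "turn": 0},
  {"xyz": [0, 0, -0.002], "turn": 0},
  {"xyz": [0, 0, 0], "turn": 0},
  {"xyz": [0, 0, 0], "turn": 0},
])

```text
clock: 3.07
tcp_pos: [0.5389, 0.1739, 0.2532]
orientation: [0.55, 3.092, 0.001]
contact_force: [1.7, 1.4, 2.7]
grip_width: -0.0003
```

Emit:
apply_moves([
  {"xyz": [0, 0, -0.001], "turn": 0},
  {"xyz": [0, 0, -0.001], "turn": 0},
  {"xyz": [0, 0, 0], "turn": 0},
  {"xyz": [0, 0, 0], "turn": 0},
])

```text
clock: 3.4
tcp_pos: [0.5388, 0.174, 0.251]
orientation: [0.549, 3.092, 0.001]
contact_force: [-0.1, 3.2, 4.0]
grip_width: -0.0
```

Emit:
apply_moves([
  {"xyz": [0, 0, -0.001], "turn": 0},
  {"xyz": [0, 0, 0], "turn": 0},
  {"xyz": [0, 0, 0], "turn": 0},
])

```text
clock: 3.65
tcp_pos: [0.5388, 0.1739, 0.2499]
orientation: [0.549, 3.092, 0.001]
contact_force: [0.8, 3.1, 3.9]
grip_width: -0.0005
```

Contact is tracking the spring. I'll press on until the force rises sharply past 5 N, which marks the bottom stop.

Emit:
apply_moves([
  {"xyz": [0, 0, -0.001], "turn": 0},
  {"xyz": [0, 0, 0], "turn": 0},
  {"xyz": [0, 0, 0], "turn": 0},
])

```text
clock: 3.9
tcp_pos: [0.5389, 0.1739, 0.2494]
orientation: [0.55, 3.092, 0.001]
contact_force: [-0.4, 2.8, 9.4]
grip_width: 0.0002
```

Emit:
apply_moves([
  {"xyz": [0, 0, -0.0005], "turn": 0},
  {"xyz": [0, 0, 0], "turn": 0},
  {"xyz": [0, 0, 0], "turn": 0},
])

```text
clock: 4.15
tcp_pos: [0.5389, 0.1739, 0.2494]
orientation: [0.55, 3.092, 0.002]
contact_force: [-3.0, 1.1, 13.9]
grip_width: 0.0
```

Emit:
apply_moves([
  {"xyz": [0, 0, -0.0005], "turn": 0},
  {"xyz": [0, 0, 0], "turn": 0},
  {"xyz": [0, 0, 0], "turn": 0},
])

```text
clock: 4.4
tcp_pos: [0.5389, 0.1739, 0.2493]
orientation: [0.55, 3.092, 0.002]
contact_force: [-3.7, 0.5, 19.7]
grip_width: -0.0
```

The button bottomed at TCP z 0.2494 (20 N, past the 5 N spring). Lifting off and moving to the needle valve.

Emit:
apply_moves([
  {"xyz": [0, 0, 0.005], "turn": 0},
  {"xyz": [0, 0, 0.01], "turn": 0},
  {"xyz": [0, 0, 0.02], "turn": 0},
  {"xyz": [0, 0, 0.025], "turn": 0},
  {"xyz": [0, 0, 0.025], "turn": 0},
  {"xyz": [0, 0, 0.025], "turn": 0},
  {"xyz": [0, 0, 0.02], "turn": 0},
  {"xyz": [0, 0, 0.01], "turn": 0},
  {"xyz": [0, 0, 0], "turn": 0},
])

```text
clock: 5.15
tcp_pos: [0.5389, 0.1733, 0.3896]
orientation: [0.55, 3.091, 0.002]
contact_force: [-0.0, 0.1, 0.4]
grip_width: 0.0
```

```bash
python3 - <<'E'
from h import *
up('scene',340,120,110,90,6,'pics/b2.png')
E
```

```text
(no output)
```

View pics/b2.png

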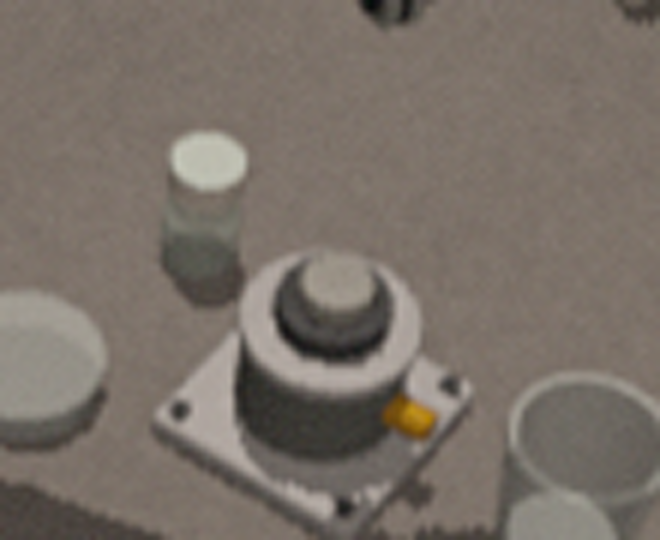

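Emit:
apply_moves([
  {"xyz": [-0.001, -0.025, 0], "turn": 0},
  {"xyz": [-0.001, -0.025, 0], "turn": 0},
  {"xyz": [-0.001, -0.025, 0], "turn": 0},
  {"xyz": [-0.001, -0.025, 0], "turn": 0},
  {"xyz": [-0.001, -0.025, 0], "turn": 0},
  {"xyz": [-0.001, -0.025, 0], "turn": 0},
  {"xyz": [-0.001, -0.025, 0], "turn": 0},
  {"xyz": [-0.001, -0.025, 0], "turn": 0},
  {"xyz": [-0.001, -0.025, 0], "turn": 0},
  {"xyz": [-0.001, -0.025, 0], "turn": 0},
  {"xyz": [-0.001, -0.025, 0], "turn": 0},
  {"xyz": [-0.001, -0.025, 0], "turn": 0},
], claw=-0.2)

```text
clock: 6.2
tcp_pos: [0.5256, -0.1274, 0.3855]
orientation: [-0.549, -3.089, 0.001]
contact_force: [-0.2, -0.5, -0.3]
grip_width: 0.0512
```

Emit:
apply_moves([
  {"xyz": [-0.001, -0.025, 0], "turn": 0},
  {"xyz": [-0.001, -0.025, 0], "turn": 0},
  {"xyz": [-0.001, -0.025, 0], "turn": 0},
  {"xyz": [-0.001, -0.025, 0], "turn": 0},
  {"xyz": [-0.001, -0.025, 0], "turn": 0},
  {"xyz": [-0.001, -0.017, 0], "turn": 0},
  {"xyz": [0, 0, 0], "turn": 0},
  {"xyz": [0, 0, 0], "turn": 0},
  {"xyz": [0, 0, 0], "turn": 0},
])

```text
clock: 6.95
tcp_pos: [0.5204, -0.2673, 0.3862]
orientation: [-0.548, -3.09, -0.001]
contact_force: [1.1, 0.5, 0.6]
grip_width: 0.0513
```

The button is up again at crop (342,283). Descending part-way over the wing screw.

Emit:
apply_moves([
  {"xyz": [0, 0, -0.025], "turn": 0},
  {"xyz": [0, 0, -0.025], "turn": 0},
  {"xyz": [0, 0, -0.025], "turn": 0},
  {"xyz": [0, 0, -0.015], "turn": 0},
  {"xyz": [0, 0, -0.01], "turn": 0},
  {"xyz": [0, 0, 0], "turn": 0},
  {"xyz": [0, 0, 0], "turn": 0},
])

```text
clock: 7.53
tcp_pos: [0.5208, -0.2676, 0.2876]
orientation: [-0.548, -3.093, -0.001]
contact_force: [0.2, -1.0, 0.6]
grip_width: 0.0509
```

```bash
python3 - <<'E'
from h import *
up('scene',165,200,130,95,6,'pics/n1.png'); up('top',340,165,120,70,6,'pics/n1t.png');o=readout.get_obs();print(o['tcp_pos'],o['joints'])
E
```

```text
[ 0.52116521 -0.26826086  0.28882632] [ 0.08505609  0.48804228  0.37219886  1.89482092 -0.24031208  0.80020136
  1.80529346]
```

View pics/n1.png

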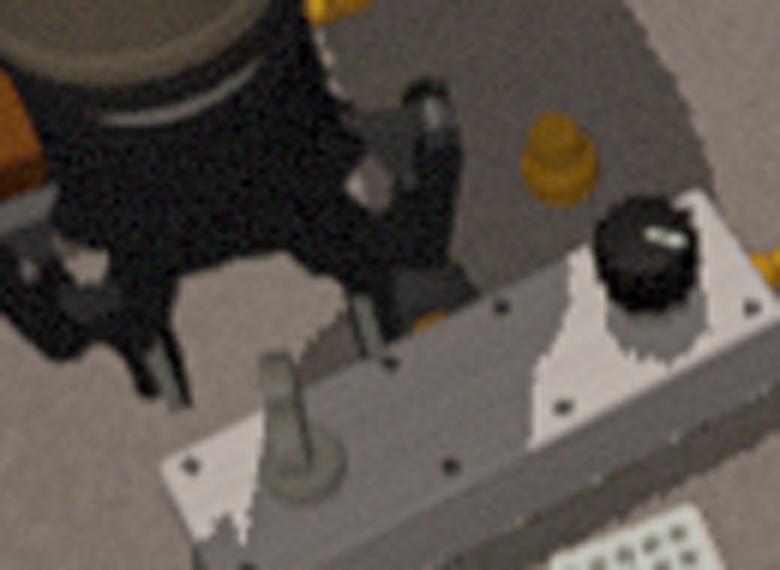

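View pics/n1t.png

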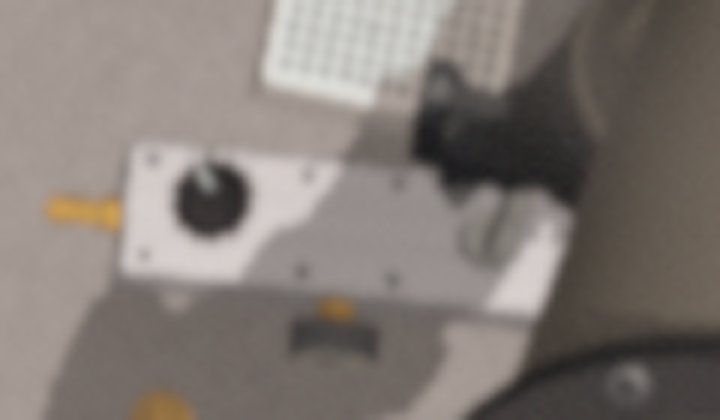

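The fingers straddle the blade: tips at (180,400) and (375,355), blade at (280,400). Descending to grip height and closing gently.

Emit:
apply_moves([
  {"xyz": [0, 0, -0.015], "turn": 0},
  {"xyz": [0, 0, -0.015], "turn": 0},
  {"xyz": [0, 0, -0.0115], "turn": 0},
  {"xyz": [0, 0, 0], "turn": 0},
  {"xyz": [0, 0, 0], "turn": 0},
])

```text
clock: 8.05
tcp_pos: [0.5206, -0.2683, 0.2464]
orientation: [-0.55, -3.093, -0.0]
contact_force: [-0.3, 0.2, 0.1]
grip_width: 0.0511
```

Emit:
apply_moves([
  {"xyz": [0, 0, 0], "turn": 0},
  {"xyz": [0, 0, 0], "turn": 0},
  {"xyz": [0, 0, 0], "turn": 0},
  {"xyz": [0, 0, 0], "turn": 0},
  {"xyz": [0, 0, 0], "turn": 0},
  {"xyz": [0, 0, 0], "turn": 0},
  {"xyz": [0, 0, 0], "turn": 0},
  {"xyz": [0, 0, 0], "turn": 0},
], claw=1, squeeze=40)

```text
clock: 8.72
tcp_pos: [0.5207, -0.2693, 0.2471]
orientation: [0.551, 3.091, -0.002]
contact_force: [-1.6, -3.3, 5.9]
grip_width: 0.0094
```

```bash
python3 - <<'E'
from h import *
up('scene',165,200,130,95,6,'pics/n2.png'); o=readout.get_obs();print(o['tcp_pos'],o['joints'],o['contact_force'],o['moment'],o['orientation'])
E
```

```text
[ 0.52068477 -0.26937317  0.24712372] [ 0.10794337  0.54783552  0.346923    1.91639207 -0.27041303  0.72064621
  1.83044406] [-1.83799173 -3.14895097  6.35487205] [-0.63258407  0.29593171  0.13137489] [ 5.50798954e-01  3.09123440e+00 -1.95646986e-03]
```

View pics/n2.png

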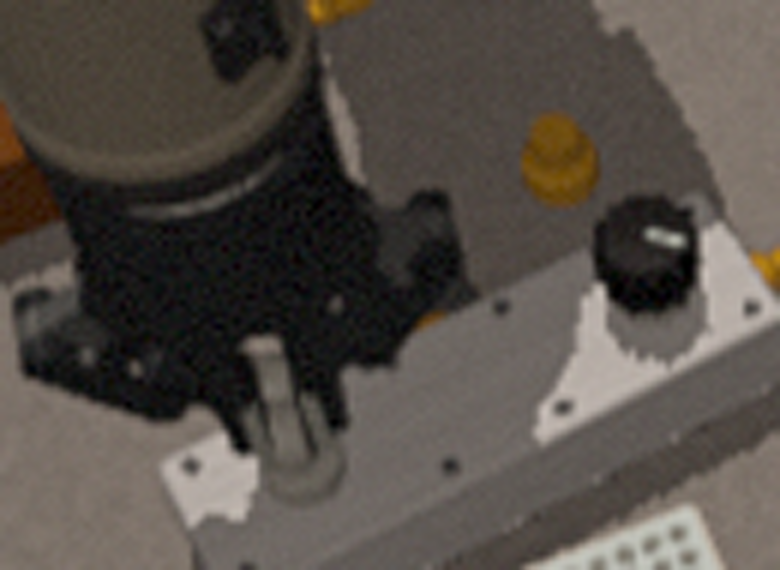

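The blade is held (9.4 mm, low side force). By the image, about 1.3 rad remains to the seat. Turning clockwise in stages and watching forces.

Emit:
apply_moves([
  {"xyz": [0, -0.0003, 0], "turn": -0.03},
  {"xyz": [0, 0, 0], "turn": -0.06},
  {"xyz": [0, 0, 0], "turn": -0.06},
  {"xyz": [0, 0, 0], "turn": -0.06},
  {"xyz": [0, 0, 0], "turn": -0.06},
  {"xyz": [0, 0, 0], "turn": -0.06},
  {"xyz": [0, 0, 0], "turn": -0.06},
  {"xyz": [0, 0, 0], "turn": -0.03},
  {"xyz": [0, 0, 0], "turn": 0},
])

```text
clock: 9.52
tcp_pos: [0.5209, -0.2691, 0.2471]
orientation: [1.185, 2.908, -0.0]
contact_force: [-1.1, -1.5, 6.9]
grip_width: 0.009
```

```bash
cat >> h.py <<'E'
def st():
    o=readout.get_obs();v=np.array(o['orientation']);Rm=cv2.Rodrigues(v)[0];j=np.arctan2(Rm[1,1],Rm[0,1])
    np.set_printoptions(precision=4,suppress=True)
    print('t',o['clock'],'tcp',o['tcp_pos'],'jaw',round(j,4),'tilt',Rm[:2,2],'F',o['contact_force'],'M',o['moment'],'w',o['grip_width'],'q',o['joints'])
E
python3 -c "
from h import *
st()"
```

```text
t 9.5167 tcp [ 0.5209 -0.2691  0.2471] jaw 0.7969 tilt [ 0.0015 -0.0009] F [-1.1142 -1.4648  6.8764] M [-0.3458  0.2729 -0.0828] w 0.009013489494973019 q [ 0.0263  0.5672  0.4581  1.9215 -0.3629  0.7325  1.492 ]
```

Emit:
apply_moves([
  {"xyz": [0, 0, 0], "turn": -0.05},
  {"xyz": [0, 0, 0], "turn": -0.07},
  {"xyz": [0, 0, 0], "turn": -0.07},
  {"xyz": [0, 0, 0], "turn": -0.07},
  {"xyz": [0, 0, 0], "turn": -0.07},
  {"xyz": [0, 0, 0], "turn": -0.07},
  {"xyz": [0, 0, 0], "turn": -0.07},
  {"xyz": [0, 0, 0], "turn": -0.07},
  {"xyz": [0, 0, 0], "turn": -0.07},
  {"xyz": [0, 0, 0], "turn": -0.05},
  {"xyz": [0, 0, 0], "turn": 0},
  {"xyz": [0, 0, 0], "turn": 0},
])

```text
clock: 10.52
tcp_pos: [0.5214, -0.2689, 0.2471]
orientation: [2.061, 2.368, 0.001]
contact_force: [-1.1, -1.1, 6.4]
grip_width: 0.0095
```

```bash
python3 -c "
from h import *
st();up('scene',165,200,130,95,6,'pics/n3.png')"
```

```text
t 10.5167 tcp [ 0.5214 -0.2689  0.2471] jaw 0.1388 tilt [ 0.0024 -0.0009] F [-1.1364 -1.0618  6.3534] M [-0.2766 -0.0677 -0.0218] w 0.009490941006540425 q [-0.0958  0.6114  0.6316  1.9289 -0.5125  0.7634  0.9678]
```

View pics/n3.png

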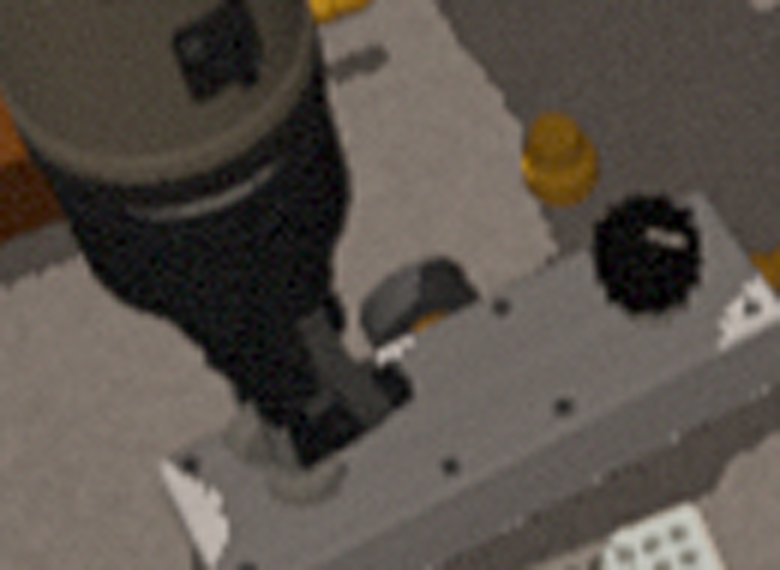

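The blade has turned with the fingers. About 0.23 rad remains; approaching the stop slowly.

Emit:
apply_moves([
  {"xyz": [0, 0, 0], "turn": -0.05},
  {"xyz": [0, 0, 0], "turn": -0.05},
  {"xyz": [0, 0, 0], "turn": -0.04},
  {"xyz": [0, 0, 0], "turn": 0},
  {"xyz": [0, 0, 0], "turn": 0},
])

```text
clock: 10.98
tcp_pos: [0.5215, -0.2689, 0.2471]
orientation: [2.221, 2.218, 0.002]
contact_force: [0.2, -0.3, 5.6]
grip_width: 0.0096
```

```bash
python3 -c "
from h import *
st()"
```

```text
t 10.9833 tcp [ 0.5215 -0.2689  0.2471] jaw -0.0011 tilt [ 0.0026 -0.001 ] F [ 0.248  -0.2764  5.6209] M [-0.2358 -0.1582 -0.089 ] w 0.009629054955091376 q [-0.1203  0.6232  0.668   1.9303 -0.545   0.7724  0.8569]
```

Emit:
apply_moves([
  {"xyz": [0, 0, 0], "turn": -0.02},
  {"xyz": [0, 0, 0], "turn": -0.02},
  {"xyz": [0, 0, 0], "turn": 0},
  {"xyz": [0, 0, 0], "turn": 0},
])

```text
clock: 11.32
tcp_pos: [0.5215, -0.2689, 0.2471]
orientation: [2.265, 2.174, 0.002]
contact_force: [1.2, -0.8, 5.4]
grip_width: 0.0092
```

```bash
python3 -c "
from h import *
st()"
```

```text
t 11.3167 tcp [ 0.5215 -0.2689  0.2471] jaw -0.0411 tilt [ 0.0027 -0.0009] F [ 1.1745 -0.8313  5.3614] M [-0.2804 -0.1492 -0.0694] w 0.009249580134736866 q [-0.1271  0.6267  0.6782  1.9307 -0.5542  0.7751  0.8253]
```

Emit:
apply_moves([
  {"xyz": [0, 0, 0], "turn": -0.02},
  {"xyz": [0, 0, 0], "turn": -0.01},
  {"xyz": [0, 0, 0], "turn": 0},
  {"xyz": [0, 0, 0], "turn": 0},
])

```text
clock: 11.65
tcp_pos: [0.5215, -0.2689, 0.2471]
orientation: [2.297, 2.139, 0.002]
contact_force: [0.7, -2.0, 6.6]
grip_width: 0.0093
```

```bash
python3 -c "
from h import *
st()"
```

```text
t 11.65 tcp [ 0.5215 -0.2689  0.2471] jaw -0.071 tilt [ 0.0028 -0.0009] F [ 0.7225 -1.9755  6.58  ] M [-0.2444 -0.2505 -0.0055] w 0.009295807078531906 q [-0.1322  0.6293  0.686   1.931  -0.5612  0.7772  0.8015]
```

Emit:
apply_moves([
  {"xyz": [0, 0, 0], "turn": -0.02},
  {"xyz": [0, 0, 0], "turn": -0.01},
  {"xyz": [0, 0, 0], "turn": 0},
  {"xyz": [0, 0, 0], "turn": 0},
])

```text
clock: 11.98
tcp_pos: [0.5216, -0.2689, 0.2471]
orientation: [2.328, 2.106, 0.002]
contact_force: [0.8, -2.0, 6.9]
grip_width: 0.0097
```

```bash
python3 -c "
from h import *
st()"
```

```text
t 11.9833 tcp [ 0.5216 -0.2689  0.2471] jaw -0.1 tilt [ 0.0027 -0.0011] F [ 0.8123 -2.0361  6.8815] M [-0.3452 -0.1486  0.23  ] w 0.009693217253405006 q [-0.1374  0.6321  0.6937  1.9312 -0.5677  0.7793  0.7783]
```

Emit:
apply_moves([
  {"xyz": [0, 0, 0], "turn": -0.02},
  {"xyz": [0, 0, 0], "turn": -0.01},
  {"xyz": [0, 0, 0], "turn": 0},
  {"xyz": [0, 0, 0], "turn": 0},
])

```text
clock: 12.32
tcp_pos: [0.5216, -0.2688, 0.2472]
orientation: [2.357, 2.073, 0.001]
contact_force: [0.5, -1.6, 7.0]
grip_width: 0.0092
```

```bash
python3 -c "
from h import *
st()"
```

```text
t 12.3167 tcp [ 0.5216 -0.2688  0.2472] jaw -0.1279 tilt [ 0.0022 -0.0016] F [ 0.5016 -1.59    6.9729] M [-0.4508 -0.0503  0.9553] w 0.009160461571548241 q [-0.1426  0.6349  0.7013  1.9314 -0.5736  0.7815  0.7556]
```

The stop is clear: the moment jumps from 0 to 0.23 to 0.96 N m from jaw about -0.093 (expected -0.088). I'll unload a little to see whether the blade slipped in the pads.

Emit:
apply_moves([
  {"xyz": [0, 0, 0], "turn": 0.01},
  {"xyz": [0, 0, 0], "turn": 0.01},
  {"xyz": [0, 0, 0], "turn": 0},
  {"xyz": [0, 0, 0], "turn": 0},
])

```text
clock: 12.65
tcp_pos: [0.5216, -0.2688, 0.2471]
orientation: [2.337, 2.096, 0.002]
contact_force: [1.0, -1.3, 5.2]
grip_width: 0.0094
```

```bash
python3 -c "
from h import *
st()"
```

```text
t 12.65 tcp [ 0.5216 -0.2688  0.2471] jaw -0.1088 tilt [ 0.0025 -0.0013] F [ 0.9968 -1.2515  5.2173] M [-0.3723 -0.0629  0.5955] w 0.009386992097514328 q [-0.139   0.6329  0.696   1.9312 -0.5695  0.7799  0.771 ]
```

Emit:
apply_moves([
  {"xyz": [0, 0, 0], "turn": 0.01},
  {"xyz": [0, 0, 0], "turn": 0},
  {"xyz": [0, 0, 0], "turn": 0},
])

```text
clock: 12.9
tcp_pos: [0.5216, -0.2689, 0.2471]
orientation: [2.328, 2.106, 0.002]
contact_force: [0.9, -1.0, 5.5]
grip_width: 0.0092
```

```bash
python3 -c "
from h import *
st()"
```

```text
t 12.9 tcp [ 0.5216 -0.2689  0.2471] jaw -0.0999 tilt [ 0.0027 -0.0011] F [ 0.92   -0.9951  5.5383] M [-0.356  -0.1622  0.3057] w 0.00918162056779203 q [-0.1373  0.6321  0.6935  1.9312 -0.5677  0.7792  0.7783]
```

Elastic, no slip; the seat is at jaw about -0.09. Now backing off a quarter turn, to jaw about 1.48.

Emit:
apply_moves([
  {"xyz": [0, 0, 0], "turn": 0.03},
  {"xyz": [0, 0, 0], "turn": 0.07},
  {"xyz": [0, 0, 0], "turn": 0.07},
  {"xyz": [0, 0, 0], "turn": 0.07},
  {"xyz": [0, 0, 0], "turn": 0.07},
  {"xyz": [0, 0, 0], "turn": 0.07},
  {"xyz": [0, 0, 0], "turn": 0.07},
  {"xyz": [0, 0, 0], "turn": 0.07},
  {"xyz": [0, 0, 0], "turn": 0.07},
  {"xyz": [0, 0, 0], "turn": 0.07},
  {"xyz": [0, 0, 0], "turn": 0.07},
  {"xyz": [0, 0, 0], "turn": 0.07},
])

```text
clock: 13.9
tcp_pos: [0.521, -0.2691, 0.2471]
orientation: [1.321, 2.848, 0.0]
contact_force: [-1.3, -2.3, 6.0]
grip_width: 0.009
```

Emit:
apply_moves([
  {"xyz": [0, 0, 0], "turn": 0.07},
  {"xyz": [0, 0, 0], "turn": 0.07},
  {"xyz": [0, 0, 0], "turn": 0.07},
  {"xyz": [0, 0, 0], "turn": 0.07},
  {"xyz": [0, 0, 0], "turn": 0.07},
  {"xyz": [0, 0, 0], "turn": 0.07},
  {"xyz": [0, 0, 0], "turn": 0.07},
  {"xyz": [0, 0, 0], "turn": 0.07},
  {"xyz": [0, 0, 0], "turn": 0.07},
  {"xyz": [0, 0, 0], "turn": 0.05},
  {"xyz": [0, 0, 0], "turn": 0},
  {"xyz": [0, 0, 0], "turn": 0},
])

```text
clock: 14.9
tcp_pos: [0.5206, -0.2696, 0.2471]
orientation: [0.302, 3.126, -0.001]
contact_force: [-1.5, -2.8, 5.8]
grip_width: 0.0095
```

```bash
python3 -c "
from h import *
st()"
```

```text
t 14.9 tcp [ 0.5206 -0.2696  0.2471] jaw 1.3783 tilt [ 0.0014 -0.0011] F [-1.4717 -2.7524  5.8288] M [-0.5877  0.3015  0.0855] w 0.009488771516510962 q [ 0.1408  0.5421  0.3035  1.9139 -0.2358  0.7181  1.9599]
```

Another 0.10 rad to go.

Emit:
apply_moves([
  {"xyz": [0, 0, 0], "turn": 0.05},
  {"xyz": [0, 0, 0], "turn": 0.05},
  {"xyz": [0, 0, 0], "turn": 0.003},
  {"xyz": [0, 0, 0], "turn": 0},
  {"xyz": [0, 0, 0], "turn": 0},
  {"xyz": [0, 0, 0], "turn": 0},
])

```text
clock: 15.4
tcp_pos: [0.5206, -0.2696, 0.2471]
orientation: [0.141, 3.137, -0.002]
contact_force: [-1.7, -3.4, 6.3]
grip_width: 0.0091
```

```bash
python3 -c "
from h import *
st();up('scene',165,200,130,95,6,'pics/n4.png');up('top',225,120,220,150,3.5,'pics/n4t.png');cv2.imwrite('pics/full.png',grab_frame('scene')[:,:,::-1]);st()"
```

```text
t 15.4 tcp [ 0.5206 -0.2696  0.2471] jaw 1.4812 tilt [ 0.0012 -0.0014] F [-1.6783 -3.3605  6.3033] M [-0.5813  0.3185 -0.0083] w 0.009106470828641139 q [ 0.1606  0.5391  0.2768  1.9125 -0.214   0.7167  2.0432]
t 15.55 tcp [ 0.5206 -0.2696  0.2471] jaw 1.4811 tilt [ 0.0011 -0.0013] F [-1.9336 -3.2765  6.4633] M [-0.5781  0.3611  0.0215] w 0.009375962553117442 q [ 0.1606  0.5391  0.2769  1.9126 -0.214   0.7167  2.0431]
```

View pics/n4.png

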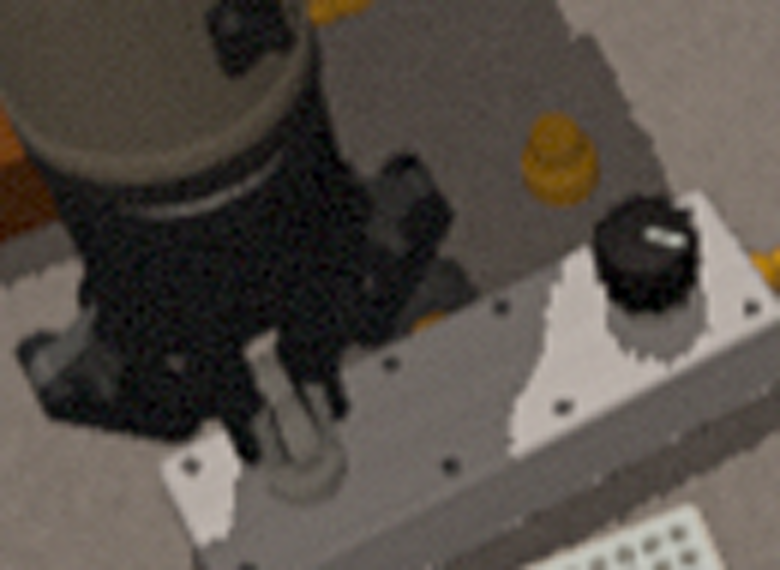

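View pics/full.png

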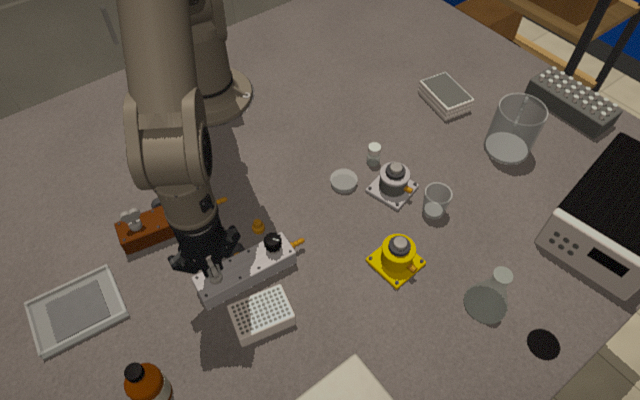

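The blade lies square across the bar (crop 260,345 to 310,450) and is still gripped. The tap mark at (665,238) is unchanged and the bystanders are in place. Handing in.

```bash
python3 -c "
from h import *
print(r.hand_in())"
```

```text
the job is handed in; nothing more can be done
None
```

The job is done and handed in at about 15.6 s. The button was pressed and released, and the wing screw was seated, backed off a quarter turn and is still gripped.

- **Button:** I pressed the grey vent's button to its stop. Tool height stopped changing at 0.2494 m while the force rose to about 20 N, well past the 5 N spring. A picture afterwards showed the button up again.
- **Seating:** I gripped the wing screw and turned it about 1.3 rad clockwise. The moment jumped from about 0 to 0.96 N m, with the stop at a jaw angle of about -0.09 rad. The camera had put it at -0.088 rad. Unloading showed the blade had not slipped in the fingers.
- **Quarter turn:** I backed it off to a jaw angle of 1.481 rad, which is 1.57 rad from the seat. The last picture shows the wings square across the bar. The fingers hold the blade at a 40 N grip, reading 9.1–9.4 mm against its nominal 10 mm, with a side force of about 4 N.
- **Everything else:** The tap's white mark looks unchanged, and the bystanders and look-alikes appear where they were.

No check failed. The two camera views disagreed by about 3 mm on the needle's position, but the low side forces during the grip showed the position used was close enough.

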